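# Set the run counter's thumbwheel to 4

### The arm

A 6-joint arm with a two-finger parallel gripper is mounted at the origin on a cart in front of the work surface, level with it; the furniture and walls round the work are solid. World frame = base frame: x ahead of the robot, y to its left, z up, the work surface at z = 0. Lengths are in m, angles in rad, forces in N, time in s.
With the tool pointing down it reaches from about 0.375 to 0.9 m from the base axis. Payload 3.1 kg.
Tool frame: the origin (TCP) lies between the finger pads; the fingertips stand 8 mm ahead of it and the grasp point (between the pads) lies 11 mm behind it; z points along the fingers, y is the line along which they close (so a half turn about z gives the same grasp; the last joint's range is limited). The gripper opens to 85 mm and grips with 20 to 120 N. Pads are 22 mm wide; open, the fingers measure 114 mm over their backs; the gripper's body (76 mm by 85 mm) begins 54 mm behind the grasp point. The pads swing forward as they close: fully open they stand 13 mm farther back than shut.
Start: joints at [1.079, 0.527, 1.433, -0, 1.181, -0.178], TCP at [0.193, 0.594, 0.239] pointing down, gripper open.
Joint ranges: [-3.08, 3.08], [-0.75, 2.2], [0.22, 2.44], [-1.43, 4.57], [0, 2.65], [-2.85, 2.85]. Speed limits (rad/s): [2.79, 2.79, 3.14, 3.14, 3.14, 3.14].

### API

Orientations are given as a unit quaternion [x, y, z, w].
In Python, from station import readout, cams, sign_off gives the robot as it stands.
- The arm moves only by the tool send_rows, never from a script. Its argument "commands" is text: rows parted by semicolons, each of 5 numbers parted by spaces: the finger opening in mm, from 0 to 85.4, then the shift along the tool's x, y, z each as a share of 0.02 m, from -1 to 1, then the turn about the tool's z as a share of 4 degrees, from -1 to 1. In form: grip dx dy dz spin; .... A call has 1 to 20 rows; each row shifts and turns the commanded pose from where the row before left it, along the tool's axes as they then stand; what a row does not reach is not made up. A row lasts 1/12 s, in which the tool goes at most 41.7 mm and 7.16 degrees, less where a joint would pass 70% of its speed; a pose out of reach is approached as far as the arm can. A call with a number of a shift or a turn outside -1 to 1 is refused whole. A call with a gripper value outside its range is refused whole. The fingers move at their own pace and stop on an object; "grip_force" is the grip in N (left out, the last holds). Time passes only in rows, so rows that do not move let the fingers close. It gives the time, the measured TCP pose, the force, the opening and the grip force at its end, in the units of the state.
- readout.sense(): the state, without advancing time (a new reading comes with each control period).
- cams.snapshot(name): name is "side" or "top"; returns a dict with "pixels" (480x640x3 uint8, red, green, blue), "intrinsics" (3x3 intrinsics, pixels), "dist" ([k1, k2, p1, p2, k3] as OpenCV has them; the pictures are not rectified), "eye" and "rotation" of the camera in the world. Camera axes: x right, y down, z forward; pixel columns grow to the right and rows downward; lengths in m; the calibration is good to about 2 mm. A picture is of the moment at which its call begins. There is no depth.
- sign_off(): hands the job in; it is judged then, once.
The state is a dict: "t": time; "q": joint angles; "qd": joint speeds; "tau": joint torques, N m; "tcp_pos": TCP position; "tool_rot": TCP orientation; "force": force on the tool from outside, world axes, zero at the start; "ft_torque": the same for the moment, N m; "finger_gap": opening from 0.0 (shut) to 1.0 (fully open); "gripper_force": force on a finger pad.
Only numpy, scipy, OpenCV 4.12 (cv2) and the standard library are available. Lean on these libraries where they do the work, as an engineer would, in place of code of your own. Each camera call takes 0.05 s, during which the arm holds its last target. There are 200 camera calls.

### The job

The tubes in the rack go into run 4. On the run counter with the blue top, roll the knurled thumbwheel by its edge until the digit 4 stands in the middle of the window, then let go. Leave the wheel of the counter with the orange top as it is.

Things in the scene. Friction and masses are not known exactly. Their poses are not given: they have to be found in the camera images.
- counter_blue: Fixed white box with blue top, 124x88x78 mm (x,y,z). Origin: centre of underside; x to its back (away from robot), y left. Black knurled wheel, 92 mm across, 14 thick, upright in a 20 mm slot; axle along y at x=0, z=50; mid-thickness at y=-18. It stands 18 mm proud of the flat top. Window (20 along x, 22 along y, flush) at x=0, y=+18; red marks show its middle.
- wheel_blue (a joint): Angle of the blue counter's wheel and its digit drum, rad: 0 = digit 0 in mid-window, 0.6283 more per digit (29 mm at the edge), so 4 is at 2.513. Grows as the wheel's top rolls away from the robot. Digits read upright from the robot. No clicks: light friction (1 N at the edge) holds it anywhere; stops just past 0 and 9. Starts 0.8 to 1.6 digits above 4.
- counter_orange: A second counter, alike in all but its orange top, fixed, not to be operated. Same origin and axes. Either one may be the left one.
- orange_rim (a point): Point on the edge of the orange counter's wheel, 46 mm from its axle; turns with that wheel and may be inside the housing. Shows whether that wheel was turned.

How it is judged:
By the outcome, as a careful person would: the job done as asked, in the order asked, and still so for the second after the job is handed in, with the robot touching nothing.
It also fails if it takes over 32 s, if anything falls off the work surface, if the arm or the gripper's body presses on something with over 40 N, if the wrist force passes 120 N, or if a joint passes its speed limit or range.

## Working session

There is one attempt and no reset: what is moved stays moved. The work goes in short steps, Python scripts to look and compute and a tool call to move; the robot and the scene stay as the last step left them, time stands still between calls to the robot, and variables do not carry over. Pictures are saved under pics/ and viewed, at most 10 in all, crops included, and the job is handed in when it is done.

Besides the shell and the picture viewer there is one more tool, called after "Call:" as name(argument=value, ...) on one line, values as JSON. send_rows: Moves the arm, as the interface text tells. Its arguments: {"type":"object","properties":{"commands":{"type":"string"},"grip_force":{"type":"number"}},"required":["commands"]}

```bash
mkdir -p pics; ls
python3 - <<'E'
from station import readout, cams
import cv2
s=readout.sense(); print(s)
for n in("top","side"):
    c=cams.snapshot(n); cv2.imwrite(f"pics/{n}0.png",c["pixels"][:,:,::-1]); print(n,c["intrinsics"],c["dist"],c["eye"],c["rotation"])
E
```

```text
pics
{'t': 0.0, 'q': array([ 1.07853792e+00,  5.28465417e-01,  1.43391001e+00, -5.98629617e-06,
        1.18139758e+00, -1.78511975e-01]), 'qd': array([-0.00113314,  0.00215126, -0.0006545 ,  0.00265527,  0.00238502,
        0.00024961]), 'tau': array([ 1.17937023e-03, -4.42351770e+01, -1.78027940e+01, -1.60580703e-04,
        8.39119573e-03,  4.83783040e-06]), 'tcp_pos': array([0.19253336, 0.59386698, 0.23833161]), 'tool_rot': array([ 1.56229367e-01,  9.87720201e-01, -1.03034557e-03, -3.56198939e-04]), 'force': array([-0.18969089,  0.14122697,  0.4242355 ]), 'ft_torque': array([ 0.01854933, -0.04328526, -0.03428559]), 'gripper_force': 0.0, 'finger_gap': 1.0017126215987093}
top [[533.15179669   0.         323.13442376]
 [  0.         533.15179669 244.43398939]
 [  0.           0.           1.        ]] [-0.07813354  0.          0.          0.          0.        ] [ 0.32845273 -0.0479536   0.93951699] [ 0.71040712 -0.69718282  0.06450035 -0.07139705]
side [[457.14862381   0.         321.90766916]
 [  0.         457.14862381 248.66522455]
 [  0.           0.           1.        ]] [-0.00213515  0.          0.          0.          0.        ] [0.21727899 0.54444257 0.6806163 ] [-0.20632204  0.88956288 -0.39772823  0.08900193]
```

View pics/top0.png

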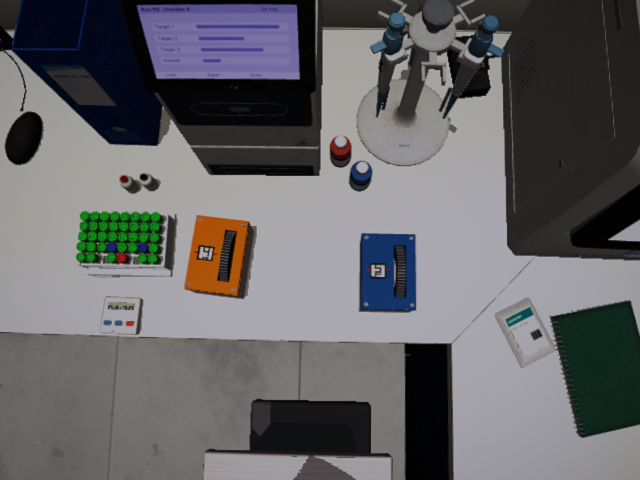

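View pics/side0.png

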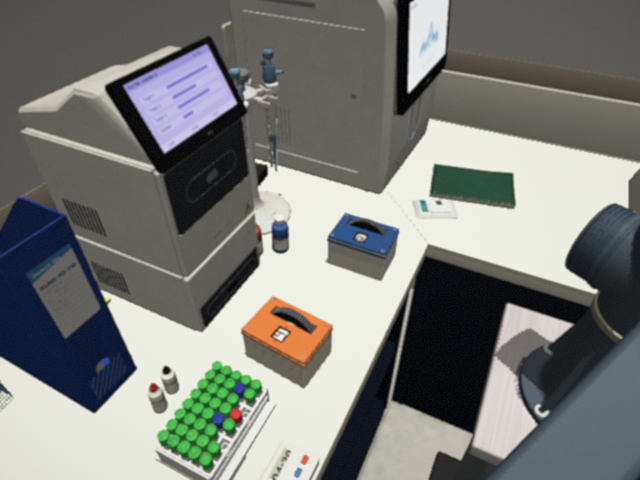

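The top view shows the blue counter at about (388,272) with its wheel at (401,272) and its window at (378,270). The orange counter is at about (218,255). The side view shows the blue counter at about (363,243).

```bash
cat > h.py <<'E'
import cv2, numpy as np
from scipy.spatial.transform import Rotation as R
from station import readout, cams
def ray(c,uv,z):
    p=cv2.undistortPoints(np.array(uv,float).reshape(-1,1,2),c["intrinsics"],c["dist"]).reshape(-1,2)
    d=R.from_quat(c["rotation"]).apply(np.c_[p,np.ones(len(p))]) if np.size(c["rotation"])==4 else np.c_[p,np.ones(len(p))]@np.array(c["rotation"]).T
    return c["eye"]+d*((z-c["eye"][2])/d[:,2])[:,None]
def proj(c,P):
    r=R.from_quat(c["rotation"]).inv()
    return cv2.projectPoints(r.apply(np.atleast_2d(P)-c["eye"]).reshape(-1,1,3),np.zeros(3),np.zeros(3),c["intrinsics"],c["dist"])[0].reshape(-1,2)
def bluebox(c,lo=(105,150,60),hi=(118,255,255),roi=(330,220,440,325)):
    h=cv2.cvtColor(c["pixels"],cv2.COLOR_RGB2HSV); m=cv2.inRange(h,lo,hi)
    k=np.zeros_like(m); k[roi[1]:roi[3],roi[0]:roi[2]]=255
    m&=k; cs=max(cv2.findContours(m,0,1)[0],key=cv2.contourArea)
    return cv2.convexHull(cs)
E
python3 - <<'E'
from h import *
c=cams.snapshot("top"); hull=bluebox(c)
w=ray(c,hull.reshape(-1,2),.078)[:,:2].astype(np.float32)
(ce,sz,an)=cv2.minAreaRect(w*1000); print(ce,sz,an)
b=cv2.boxPoints((ce,sz,an)); print(b)
# warp-free crops
a=cv2.resize(c["pixels"][225:320,350:425],None,fx=6,fy=6,interpolation=cv2.INTER_CUBIC)
s=cams.snapshot("side")["pixels"]
d=cv2.resize(s[205:280,320:405],None,fx=4,fy=4,interpolation=cv2.INTER_CUBIC)
o=np.zeros((570,800,3),np.uint8); o[:a.shape[0],:a.shape[1]]=a; o[:d.shape[0],455:455+340]=d
cv2.imwrite("pics/crop0.png",o[:,:,::-1])
E
```

```text
(453.6342468261719, -144.52093505859375) (87.77172088623047, 124.66654968261719) 89.74683380126953
[[ 391.10767 -188.13095]
 [ 515.773   -188.6818 ]
 [ 516.1608  -100.91092]
 [ 391.49548 -100.36008]]
```

View pics/crop0.png

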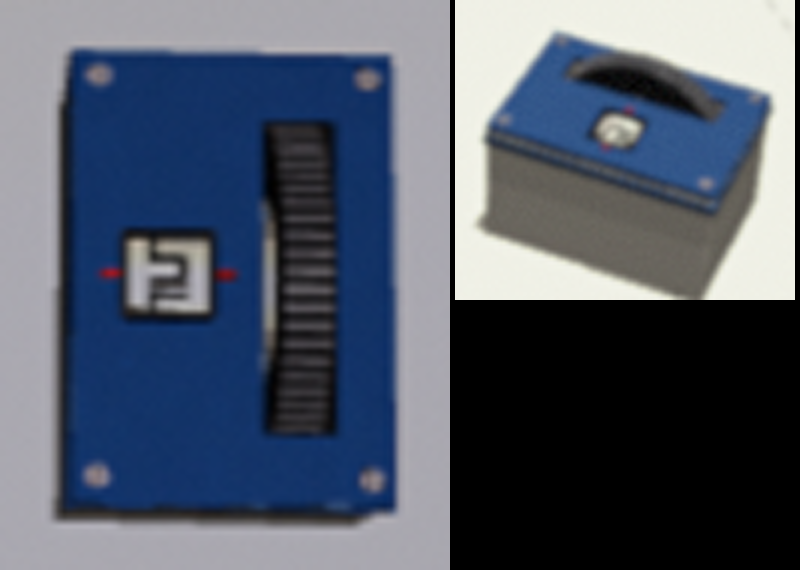

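The blue counter's top is at (0.454, -0.145) with a yaw of about -0.3° and a size of 124.7×87.8 mm, which matches the spec. So the wheel is centred at about (0.4535, -0.1625), with its top at z=0.096. My plan is to shut the fingers, press lightly on the wheel's top and drag it towards the robot.

Call:
send_rows(commands="0 0 0 0 -0.9;0 0 0 0 -0.9;0 0 0 0 -0.9;0 0 0 0 -0.9;0 0 0 0 -0.9;0 -1 -1 0 0;0 -1 -1 0 0;0 -1 -1 0 0;0 -1 -1 0 0;0 -1 -1 0 0;0 -1 -1 0 0;0 -1 -1 0 0;0 -1 -1 0 0;0 -1 -1 0 0;0 -1 -1 0 0;0 0 -1 0 0;0 0 -1 0 0;0 0 -1 0 0;0 0 -1 0 0;0 0 -1 0 0", grip_force=20)

```text
t: 1.87
tcp_pos: [0.3928, 0.2935, 0.2392]
tool_rot: [-0.0, 1.0, -0.0, -0.0]
force: [0.0, -0.7, 0.4]
finger_gap: 0.002
gripper_force: 0.0
```

Run:
```python
from h import *
c=cams.snapshot("top")
a=cv2.resize(c["pixels"][258:284,364:394],None,fx=20,fy=20,interpolation=cv2.INTER_CUBIC)
cv2.imwrite("pics/win1.png",a[:,:,::-1])
s=readout.sense();print(R.from_quat(s["tool_rot"]).as_matrix().round(4),s["tcp_pos"],s["q"].round(2))
```

```text
[[-1.0e+00  6.0e-04 -2.2e-03]
 [ 6.0e-04  1.0e+00 -3.6e-03]
 [ 2.2e-03 -3.6e-03 -1.0e+00]] [0.391994   0.29048436 0.23895147] [ 0.41  0.35  1.77 -0.    1.03 -1.16]
```

View pics/win1.png

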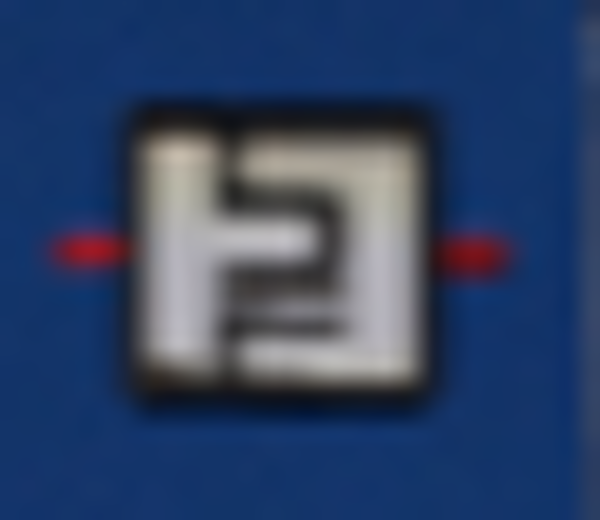

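The middle bar of the 5 stands about 65 px (5 mm) above the red marks at y≈253. The top bar of the 6 comes in below, so the reading is about 5.3. That calls for roughly 37 mm of edge travel towards the robot.

Call:
send_rows(commands="0 -0.2 -1 0 0;0 -0.2 -1 0 0;0 -0.2 -1 0 0;0 -0.2 -1 0 0;0 -0.2 -1 0 0;0 -0.2 -1 0 0;0 -0.2 -1 0 0;0 -0.2 -1 0 0;0 -0.2 -1 0 0;0 -0.2 -1 0 0;0 -0.2 -1 0 0;0 -0.2 -1 0 0;0 -0.2 -1 0 0;0 -0.2 -1 0 0;0 -0.2 -1 0 0;0 -0.2 -1 0 0;0 -0.2 -1 0 0;0 -0.2 -1 0 0;0 0 -1 0 0;0 0 -1 0 0")

```text
t: 3.58
tcp_pos: [0.4655, -0.1063, 0.2393]
tool_rot: [-0.0, 1.0, 0.0, 0.0]
force: [0.2, 0.2, -0.1]
finger_gap: -0.002
gripper_force: 0.0
```

Call:
send_rows(commands="0 0 -1 0 0;0 0 -1 0 0;0 0 -0.8 0 0;0 0 0 1 0;0 0 0 1 0;0 0 0 1 0;0 0 0 1 0;0 0 0 1 0;0 0 0 0.5 0;0 0 0 0 0;0 0 0 0 0;0 0 0 0 0")

```text
t: 4.58
tcp_pos: [0.4658, -0.1617, 0.1299]
tool_rot: [-0.0, 1.0, -0.0, 0.001]
force: [0.5, 0.1, -0.4]
finger_gap: 0.001
gripper_force: 0.0
```

Run:
```python
from h import *
c=cams.snapshot("top")
a=cv2.resize(c["pixels"][225:345,330:450],None,fx=4,fy=4,interpolation=cv2.INTER_CUBIC)
s=cams.snapshot("side")["pixels"]
d=cv2.resize(s[180:280,310:400],None,fx=3.5,fy=4,interpolation=cv2.INTER_CUBIC)
o=np.zeros((480,800,3),np.uint8); o[:480,:480]=a; o[:d.shape[0],485:485+d.shape[1]]=d
cv2.imwrite("pics/over.png",o[:,:,::-1])
print(readout.sense()["tcp_pos"])
```

```text
[ 0.46588716 -0.16174999  0.13027134]
```

View pics/over.png

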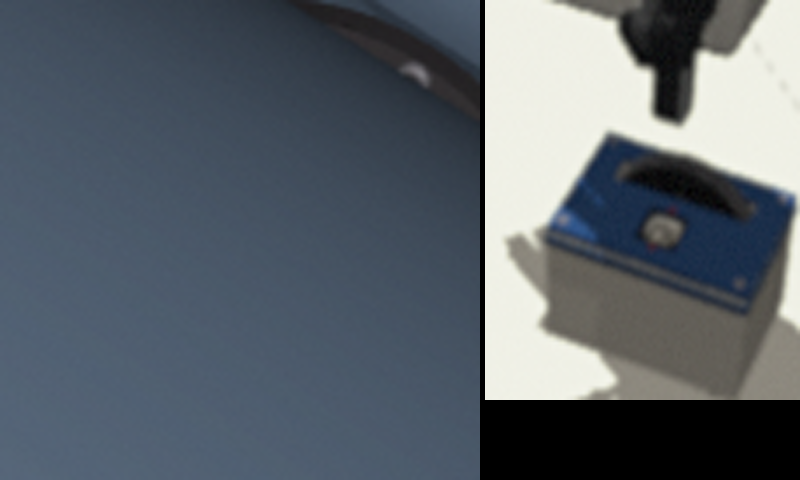

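The arm hides the counter in the top view. In the side view the shut fingertips hang just above the wheel. I'll go down until they touch.

Call:
send_rows(commands="0 0 0 0.6 0;0 0 0 0.5 0;0 0 0 0.05 0;0 0 0 0.05 0;0 0 0 0 0;0 0 0 0 0")

```text
t: 5.18
tcp_pos: [0.4653, -0.1615, 0.1056]
tool_rot: [-0.0, 1.0, -0.0, 0.0]
force: [0.8, 0.4, -0.2]
finger_gap: -0.006
gripper_force: 0.0
```

Call:
send_rows(commands="0 0 0 0.05 0;0 0 0 0 0;0 0 0 0 0")

```text
t: 5.43
tcp_pos: [0.4652, -0.1615, 0.1045]
tool_rot: [-0.0, 1.0, -0.0, 0.0]
force: [0.9, -0.8, -1.1]
finger_gap: -0.0
gripper_force: 0.0
```

Call:
send_rows(commands="0 0 0 0.05 0;0 0 0 0 0;0 0 0 0 0")

```text
t: 5.68
tcp_pos: [0.4655, -0.1616, 0.1038]
tool_rot: [-0.0, 1.0, -0.0, 0.0]
force: [0.4, 0.8, 4.0]
finger_gap: 0.002
gripper_force: 2.1
```

Contact at about 4 N. Next, press a little more and drag towards the robot.

Call:
send_rows(commands="0 0 0 0.03 0;0 0 0 0 0;0 0.1 0 0 0;0 0.1 0 0 0;0 0.1 0 0 0;0 0.1 0 0 0;0 0.1 0 0 0;0 0 0 0 0")

```text
t: 6.35
tcp_pos: [0.456, -0.1616, 0.1039]
tool_rot: [-0.0, 1.0, -0.001, 0.001]
force: [0.6, 1.7, 10.5]
finger_gap: -0.0
gripper_force: 5.1
```

Call:
send_rows(commands="0 0.1 0 0 0;0 0.1 0 0 0;0 0.1 0 0 0;0 0.1 0 0 0;0 0.1 0 0 0;0 0 0 0 0;0 0 0 0 0")

```text
t: 6.93
tcp_pos: [0.4458, -0.1616, 0.1037]
tool_rot: [-0.0, 1.0, -0.0, 0.001]
force: [-1.0, 1.2, 10.2]
finger_gap: -0.002
gripper_force: 5.0
```

Run:
```python
from h import *
c=cams.snapshot("side"); np.save("side1.npy",c["pixels"])
P=proj(c,[.4535,-.1265,.078])[0]; print(P)
u,v=P.round().astype(int)
a=cv2.resize(c["pixels"][v-15:v+15,u-20:u+20],None,fx=15,fy=15,interpolation=cv2.INTER_CUBIC)
cv2.imwrite("pics/side1.png",a[:,:,::-1])
```

```text
[360.27136635 237.34947474]
```

View pics/side1.png

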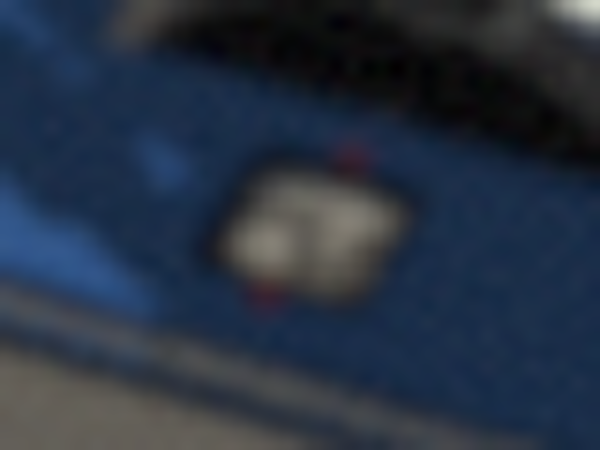

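The side view is too coarse to read. It shows only the window at about (310,235) in the crop, with smeared strokes. I'll do the second stroke of about 17 mm, then clear the top view and read the digit there.

Call:
send_rows(commands="0 0 0 -0.5 0;0 -1 0 0 0;0 0 0 0 0;0 0 0 0.4 0;0 0 0 0.1 0;0 0 0 0 0;0 0.1 0 0 0;0 0.1 0 0 0;0 0.1 0 0 0;0 0.1 0 0 0;0 0.1 0 0 0;0 0.1 0 0 0;0 0.1 0 0 0;0 0.1 0 0 0;0 0 0 0 0;0 0 0 0 0")

```text
t: 8.32
tcp_pos: [0.4495, -0.1619, 0.1038]
tool_rot: [-0.0, 1.0, -0.001, 0.001]
force: [-0.2, 0.5, 15.2]
finger_gap: 0.001
gripper_force: 7.7
```

Call:
send_rows(commands="0 0 0 -1 0;0 0 0 -1 0;0 0 1 0 0;0 0 1 0 0;0 0 1 0 0;0 0 1 0 0;0 0 1 0 0;0 0 1 0 0;0 0 1 0 0;0 0 1 0 0;0 0 1 0 0;0 0 1 0 0;0 0 1 0 0;0 0 1 0 0;0 0 1 0 0;0 0 1 0 0;0 0 0 0 0")

```text
t: 9.73
tcp_pos: [0.447, 0.1207, 0.1416]
tool_rot: [-0.002, 1.0, 0.0, -0.002]
force: [-0.9, -0.1, -0.7]
finger_gap: 0.005
gripper_force: 0.0
```

Run:
```python
from h import *
c=cams.snapshot("top")
a=cv2.resize(c["pixels"][258:284,364:394],None,fx=20,fy=20,interpolation=cv2.INTER_CUBIC)
cv2.imwrite("pics/win2.png",a[:,:,::-1])
```

```text
(no output)
```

View pics/win2.png

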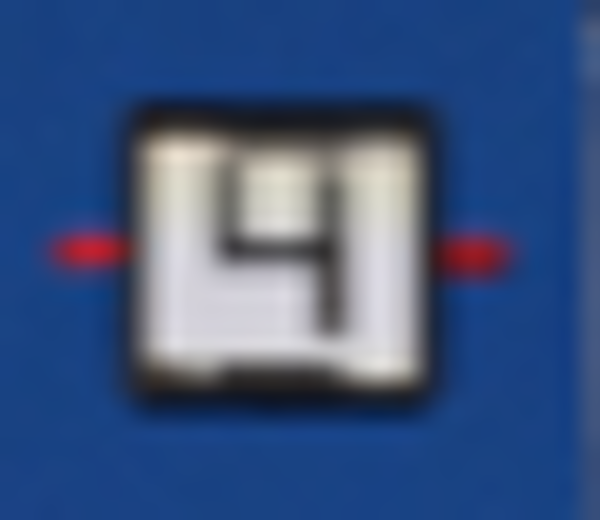

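The 4 stands upright with its middle bar at y≈250, against the red marks at y≈253–255. That is within about 0.05 of a digit, and the tool is clear of everything.

```bash
python3 -c "
from station import sign_off; print(sign_off())"
```

```text
the job is handed in; nothing more can be done
None
```

The blue counter now shows 4 in the middle of its window, within about 0.05 of a digit. The wheel is released, the orange counter was not touched, and the job was handed in at about 10 s on the robot's clock.

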